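# Roll down the planks of a pan landing

### The job

The five wooden planks of the pan landing have just been laid on tacky tape and still stand proud of their metal frame. Take the hand roller from its rest and, starting with the plank nearest the robot, roll it out across all of them with steady, moderate pressure (never hard enough to crush the tape, and not pressing with the fingers) until every plank is fully down, flush with the frame. Then set the roller upright back in its rest, let go, and leave the crockery and pan alone.

Things in the scene. Friction and masses are not known exactly. Their poses are not given: they have to be found in the camera images.
- panel: Pan landing, fixed, on levelling feet: aluminium frame 236 (x) by 152 (y) mm, holding five pale wood planks (34 (x) by 118 (y) mm) side by side along x. Origin: on the counter under its centre; z up; x away from the robot (within 0.3 rad). The feet set the frame's top 24 to 38 mm above the origin, level and firm, reported nowhere: feel for it. End bars at |x| 92 to 118 mm.
- roller: Hand roller, loose, 0.45 kg. Origin: centre of its upright dark wood grip, 30 (x) by 44 (y) by 64 mm high; z up. Below: aluminium crossbar 34 (x) by 136 (y) by 10 mm, underside 42 mm under the origin, and a fork with a free-turning rubber drum, 50 mm diameter, 72 mm long, axis along y, 74 mm straight under the origin (drum's bottom 99 mm under it). It rolls along its x.
- rest: Roller's steel rest, fixed: two posts 16 (y) by 50 mm (x) at y = +-60 mm, tops 72 mm over the origin (centre of the underside; z up). The crossbar's ends lie on the post tops, the drum hangs between the posts: the roller's origin is then 114 mm above the rest's and its axes along the rest's, to a few mm and 0.03 rad. Fork and posts have 8 mm of play each way in y.
- plank0 (a joint): Travel (m) of plank 0 (nearest the robot; centre at x = -72 mm of the landing): 0 stands 4 mm proud of the frame, 0.004 is fully down, flush, on a solid stop. It stays where it is left. The tape yields only above about 9 N, then sinks at some 1.5 mm/s for each further newton (15 N suits); above 55 N the tape is crushed.
- plank1 (a joint): Travel (m) of plank 1 (counted from the robot; centre at x = -36 mm of the landing): 0 stands 4 mm proud of the frame, 0.004 is fully down, flush, on a solid stop. It stays where it is left. The tape yields only above about 9 N, then sinks at some 1.5 mm/s for each further newton (15 N suits); above 55 N the tape is crushed.
- plank2 (a joint): Travel (m) of plank 2 (counted from the robot; centre at x = 0 mm of the landing): 0 stands 4 mm proud of the frame, 0.004 is fully down, flush, on a solid stop. It stays where it is left. The tape yields only above about 9 N, then sinks at some 1.5 mm/s for each further newton (15 N suits); above 55 N the tape is crushed.
- plank3 (a joint): Travel (m) of plank 3 (counted from the robot; centre at x = 36 mm of the landing): 0 stands 4 mm proud of the frame, 0.004 is fully down, flush, on a solid stop. It stays where it is left. The tape yields only above about 9 N, then sinks at some 1.5 mm/s for each further newton (15 N suits); above 55 N the tape is crushed.
- plank4 (a joint): Travel (m) of plank 4 (farthest from the robot; centre at x = 72 mm of the landing): 0 stands 4 mm proud of the frame, 0.004 is fully down, flush, on a solid stop. It stays where it is left. The tape yields only above about 9 N, then sinks at some 1.5 mm/s for each further newton (15 N suits); above 55 N the tape is crushed.
- drum (a joint): Turn of the roller's drum on its axle (rad), free both ways, no limits.
- foil_pan: Empty aluminium pan, 200 x 130 x 60 mm, bystander. Origin under its centre.
- mug: White mug, 80 mm across, 95 mm high, bystander. Origin under its centre.
- plates: Stack of white plates, 160 mm across, 40 mm high, bystander. Origin under its centre.
There are look-alikes about, which are no part of the job. Leave any orange look-alike of the roller alone.

How it is judged:
On the way, in this order (a step that is already met when the one before it is completed fails the run):
1. the roller is lifted out of its rest (z of roller in the frame of rest above 0.13 m and contact force between roller and rest below 0.1 N), for 0.1 s.
2. the roller rolls (drum turning faster than 0.2 rad/s) over the nearest plank, pressed with more than 6 N (contact force between roller and panel above 6 N and (velocity of joint drum above 0.2 rad/s or velocity of joint drum below -0.2 rad/s) and x of roller in the frame of panel between -0.098 and -0.046 m and y of roller in the frame of panel between -0.05 and 0.05 m), for 0.1 s.
3. it rolls, so pressed, over the middle plank (contact force between roller and panel above 6 N and (velocity of joint drum above 0.2 rad/s or velocity of joint drum below -0.2 rad/s) and x of roller in the frame of panel between -0.026 and 0.026 m and y of roller in the frame of panel between -0.05 and 0.05 m), for 0.1 s.
4. it rolls, so pressed, over the farthest plank (contact force between roller and panel above 6 N and (velocity of joint drum above 0.2 rad/s or velocity of joint drum below -0.2 rad/s) and x of roller in the frame of panel between 0.046 and 0.098 m and y of roller in the frame of panel between -0.05 and 0.05 m), for 0.1 s.
At the end, for the whole second after the job is handed in: All five planks are down to within 1 mm of flush (each travel over 3 mm of 4), and the roller stands released, upright (within 0.12 rad) and still in its rest, its crossbar on both posts (within 20 mm along x, 12 mm along y, height 109 to 118 mm over the rest's origin) (value of joint each of plank0, plank1, plank2, plank3, plank4 above 0.003 m and x of roller in the frame of rest between -0.02 and 0.02 m and y of roller in the frame of rest between -0.012 and 0.012 m and z of roller in the frame of rest between 0.109 and 0.118 m and angle between roller's own z axis and vertical below 0.12 rad and linear speed of roller below 0.02 m/s and contact force between roller and the fingers below 0.05 N); the robot touches nothing.
It fails at once if the tape is crushed: the roller presses the landing with more than 55 N (contact force between roller and panel above 55 N).
It fails at once if the planks or frame are pressed by the gripper's fingers or the arm (contact force between any of the fingers, the arm and panel above 1 N).
It fails at once if the pan, the mug or the stack of plates is pushed more than 20 mm (distance of any of foil_pan, mug, plates from where it was at the start of the episode above 0.02 m).
It also fails if it takes over 66 s, if anything falls off the work surface, if the arm or the gripper's body presses on something with over 40 N, if the wrist force passes 120 N, or if a joint passes its speed limit or range.

### The arm

A 6-joint arm with a two-finger parallel gripper is mounted at the origin on the work surface. World frame = base frame: x ahead of the robot, y to its left, z up, the work surface at z = 0. Lengths are in m, angles in rad, forces in N, time in s.
With the tool pointing down it reaches from about 0.15 to 0.775 m from the base axis. Payload 6.1 kg.
Tool frame: the origin (TCP) lies at the very end of the fingers, on their centre line; the grasp point (between the pads) lies grip_depth behind it (grip_depth is the distance from the TCP to the grasp point, in m); z points along the fingers, y is the line along which they close (so a half turn about z gives the same grasp; the last joint's range is limited). The gripper opens to 85 mm and grips with 20 to 120 N. Pads are 22 mm wide; open, the fingers measure 114 mm over their backs; the gripper's body (76 mm by 85 mm) begins 54 mm behind the grasp point. The pads swing forward as they close: fully open they stand 13 mm farther back than shut.
Start: joints at [1.35, 0.126, -0.04, 1.405, 0, 1.571], TCP at [0.115, 0.512, 0.231] pointing down, gripper open.
Joint ranges: [-2.72, 2.72], [-0.95, 1.95], [-1.27, 1.35], [-1.78, 2.02], [-1.46, 1.47], [-3.14, 3.14]. Speed limits (rad/s): [2.39, 2.39, 3.01, 3.14, 3.14, 3.14].

### API

Orientations are given as a 3x3 rotation matrix whose columns are the frame's x, y, z axes.
In Python, from bench import * gives the robot as it stands. The module is installed in compiled form; this text tells all that it offers.
- The arm moves only by the shell command python3 -m inch 'ROWS' [FORCE]. ROWS is a JSON object of lists of equal length, an entry for each row: "hand": the opening, from 0 (shut) to 1 (fully open); "travel": the shift along the tool's x, y, z in cm, a list of three; "spin": the turn about the tool's z in degrees. A call has 1 to 8 rows; each row shifts and turns the commanded pose from where the row before left it, along the tool's axes as they then stand; what a row does not reach is not made up. A row lasts 1/12 s, in which the tool goes at most 41.7 mm and 7.16 degrees, less where a joint would pass 70% of its speed; a pose out of reach is approached as far as the arm can. A call with a gripper value outside its range is refused whole. The fingers move at their own pace and stop on an object; FORCE is the grip in N (left out, the last holds). Time passes only in rows, so rows that do not move let the fingers close. It gives the time, the measured TCP pose, the force, the opening and the grip force at its end, in the units of the state.
- observe(): the state, without advancing time (a new reading comes with each control period).
- read_camera(name): name is "scene" or "top"; returns the picture (400x640x3 uint8, blue, green, red); there is no depth.
- camera_model(name): a dict with "camera_matrix" (3x3 intrinsics, pixels), "extrinsics" (4x4, takes a point from camera to world coordinates). Camera axes: x right, y down, z forward; pixel columns grow to the right and rows downward; lengths in m; the calibration is good to about 2 mm. A picture is of the moment at which its call begins. camera_model takes no time and is no camera call.
- hand_in(): hands the job in; it is judged then, once.
Trained networks look in the newest picture that a camera, given by its name, has taken for a name from the list of things; names that differ only in an ending like _2 or _b are one class to them, and where a whole thing is asked for, a point or a joint stands for the part that bears it (a point fixed in the world has none). Each returns a list of dicts, best first, with "confidence" (0 to 1); they miss things now and then, are a little off and sometimes report something else, mostly with a low value. They report only what shows in the picture. A call takes as long as a camera call. They do not tell look-alikes from the thing itself.
- silhouettes(camera, thing): "pixels" (400x640 bool, what is visible of it) and "extent" ([left, top, right, bottom] in pixels, round what is visible of it).
The state is a dict: "time": time; "joints": joint angles; "qvel": joint speeds; "joint_efforts": joint torques, N m; "position": TCP position; "eef_rot": TCP orientation; "contact_force": force on the tool from outside, world axes, zero at the start; "ft_torque": the same for the moment, N m; "opening": finger opening in m; "finger_force": force on a finger pad.
Only numpy, scipy, OpenCV 4.12 (cv2) and the standard library are available. Lean on these libraries where they do the work, as an engineer would, in place of code of your own. Each camera call takes 0.05 s, during which the arm holds its last target. There are 200 camera calls.

## Working session

There is one attempt and no reset: what is moved stays moved. The work goes in short steps, Python scripts to look and compute and a shell command to move; the robot and the scene stay as the last step left them, time stands still between calls to the robot, and variables do not carry over. Pictures are saved under pics/ and viewed, at most 10 in all, crops included, and the job is handed in when it is done.

```bash
mkdir -p pics
cat > h.py <<'E'
from bench import *
import numpy as np, cv2
def cam(n):
    m=camera_model(n); return np.array(m["camera_matrix"]),np.array(m["extrinsics"])
def ray(n,uv,z):
    K,E=cam(n); uv=np.atleast_2d(uv).astype(float)
    d=(np.c_[uv,np.ones(len(uv))]@np.linalg.inv(K).T)@E[:3,:3].T
    o=E[:3,3]; return o+d*((z-o[2])/d[:,2])[:,None]
def proj(n,P):
    K,E=cam(n); P=np.atleast_2d(P); p=(P-E[:3,3])@E[:3,:3]@K.T; return p[:,:2]/p[:,2:]
def st():
    s=observe(); R=np.array(s["eef_rot"])
    print(round(s["time"],2),np.round(s["position"],4),np.round(s["contact_force"],1),"open",round(s["opening"],4),"ff",s["finger_force"],"\n",np.round(R,3).tolist())
E
python3 - <<'E'
from h import *
st(); print(observe()["joints"])
a=read_camera("top");b=read_camera("scene")
cv2.imwrite("pics/t.png",a);cv2.imwrite("pics/s.png",b)
for c in("top","scene"):
    print(c,np.round(cam(c)[1],3).tolist(),cam(c)[0].tolist())
    for t in("roller","rest","panel","plank0","foil_pan","mug","plates"):
        for d in silhouettes(c,t): print(c,t,round(d["confidence"],2),d["extent"])
E
```

```text
0.0 [0.1149 0.5119 0.2305] [ 0.1 -0.2 -0.1] open 0.0852 ff 0.0 
 [[-0.976, 0.219, -0.0], [0.219, 0.976, -0.002], [-0.0, -0.002, -1.0]]
[ 1.35001169e+00  1.26417791e-01 -4.05790990e-02  1.40540317e+00
 -1.50726831e-05  1.57075712e+00]
top [[-0.017, -0.992, 0.129, 0.358], [-1.0, 0.016, -0.008, 0.021], [0.006, -0.129, -0.992, 1.559], [0.0, 0.0, 0.0, 1.0]] [[485.53332580765095, 0.0, 321.5461997080926], [0.0, 485.53332580765095, 188.6386033694271], [0.0, 0.0, 1.0]]
top roller 0.78 [364.8, 131.6, 406.1, 156.5]
top roller 0.76 [375.1, 229.6, 407.7, 272.6]
top roller 0.58 [265.1, 167.8, 300.9, 177.6]
top roller 0.57 [373.8, 187.5, 417.9, 208.0]
top rest 0.96 [370.0, 178.9, 419.9, 219.0]
top panel 0.56 [246.6, 154.3, 306.9, 237.1]
top plank0 0.97 [252.5, 206.2, 291.2, 223.9]
top plank0 0.95 [264.5, 166.4, 301.1, 178.9]
top plank0 0.9 [258.6, 201.3, 297.9, 216.5]
top plank0 0.86 [262.0, 186.3, 296.5, 202.2]
top plank0 0.61 [264.6, 176.0, 302.9, 193.0]
top foil_pan 0.75 [313.1, 103.4, 338.8, 142.0]
top foil_pan 0.7 [159.9, 129.8, 215.1, 201.1]
top mug 0.95 [316.6, 106.3, 341.4, 139.5]
top plate
[... 308 characters left out ...]
297.4]
scene roller 0.77 [202.3, 194.7, 254.1, 237.0]
scene roller 0.63 [209.1, 147.5, 240.3, 189.8]
scene rest 0.83 [204.8, 207.5, 263.0, 253.1]
scene rest 0.55 [343.1, 206.6, 385.7, 218.4]
scene panel 0.88 [328.9, 155.2, 395.7, 235.4]
scene panel 0.39 [120.0, 234.8, 187.3, 293.3]
scene panel 0.31 [315.0, 254.8, 359.5, 297.4]
scene plank0 0.75 [342.9, 196.0, 382.9, 209.5]
scene plank0 0.74 [334.7, 175.8, 380.0, 188.0]
scene plank0 0.59 [335.6, 183.9, 382.5, 194.6]
scene plank0 0.57 [424.4, 150.9, 510.2, 233.6]
scene foil_pan 0.69 [423.7, 151.3, 509.4, 233.0]
scene mug 0.69 [314.4, 254.0, 360.8, 294.7]
scene mug 0.49 [333.4, 163.5, 374.9, 179.8]
scene plates 0.67 [120.7, 229.9, 190.3, 295.0]
```

View pics/t.png

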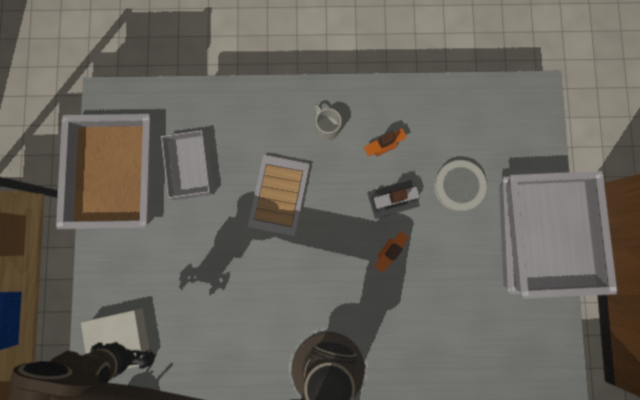

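View pics/s.png

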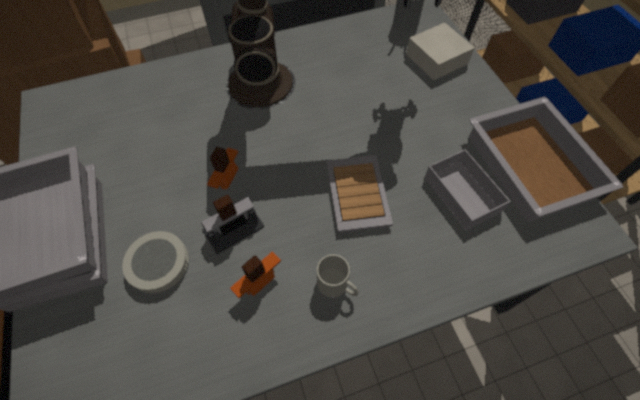

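The first views show three roller-shaped things. The orange ones are at top pixels (386,142) and (392,252). The aluminium one sits in its rest at (396,197). The description picks the aluminium one. The landing is at (279,194).

Run:
```python
from h import *
a=cv2.imread("pics/t.png");b=cv2.imread("pics/s.png")
c1=cv2.resize(a[150:240,240:312],None,fx=6,fy=6,interpolation=2)
c2=cv2.resize(a[170:225,365:425],None,fx=6,fy=6,interpolation=2)
c2=cv2.copyMakeBorder(c2,0,540-330,0,0,0)
cv2.imwrite("pics/c1.png",cv2.convertScaleAbs(np.hstack([c1,c2]),alpha=1.3))
d1=cv2.resize(b[145:245,320:400],None,fx=5,fy=5,interpolation=2)
d2=cv2.resize(b[185:255,195:270],None,fx=5,fy=5,interpolation=2)
d2=cv2.copyMakeBorder(d2,0,150,0,0,0)
cv2.imwrite("pics/c2.png",cv2.convertScaleAbs(np.hstack([d1,d2]),alpha=1.3))
for c in("top","scene"):
  read_camera(c)
  for t in("panel","plank0","rest","roller"):
    for d in silhouettes(c,t):
      e=d["extent"]
      if c=="top" and (d["confidence"]<.5): continue
      r=cv2.minAreaRect(np.argwhere(d["pixels"])[:,::-1].astype(np.float32))
      box=cv2.boxPoints(r)
      z={"panel":.031,"plank0":.035,"rest":.082,"roller":.146}[t]
      w=ray(c,box,z); cen=ray(c,r[0],z)[0]
      print(c,t,round(d["confidence"],2),np.round(r[0],1),"cen",np.round(cen[:2],3),"corn",np.round(w[:,:2],3).tolist())
```

```text
top panel 0.57 [278.1 195.4] cen [0.537 0.147] corn [[0.439, 0.248], [0.673, 0.199], [0.637, 0.045], [0.405, 0.097]]
top plank0 0.98 [273.3 216.8] cen [0.469 0.163] corn [[0.465, 0.225], [0.5, 0.218], [0.474, 0.1], [0.439, 0.107]]
top plank0 0.95 [280.6 183.4] cen [0.575 0.139] corn [[0.57, 0.2], [0.605, 0.193], [0.58, 0.078], [0.545, 0.085]]
top plank0 0.78 [276.  205.5] cen [0.505 0.154] corn [[0.501, 0.214], [0.534, 0.208], [0.509, 0.093], [0.476, 0.1]]
top plank0 0.71 [278.2 194.4] cen [0.54  0.147] corn [[0.535, 0.205], [0.568, 0.198], [0.544, 0.088], [0.511, 0.095]]
top plank0 0.63 [283.  172.7] cen [0.609 0.131] corn [[0.605, 0.193], [0.639, 0.186], [0.613, 0.069], [0.579, 0.077]]
top rest 0.61 [393.6 198.2] cen [ 0.517 -0.21 ] corn [[0.54, -0.127], [0.58, -0.273], [0.494, -0.294], [0.455, -0.149]]
top roller 0.96 [385.2 142.4] cen [ 0.677 -0.181] corn [[0.673, -0.112], [0.73, -0.229], [0.681, -0.25], [0.625, -0.134]]
top roller 0.94 [390.7 250.6] cen [ 0.358 -0.186] corn [[0.325, -0.127], [0.421, -0.209], [0.391, -0.246], [0.295, -0.163]]
top roller 0.58 [396.2 197.8] cen [ 0
[... 832 characters left out ...]
n [0.547 0.147] corn [[0.514, 0.094], [0.54, 0.213], [0.58, 0.2], [0.554, 0.083]]
scene plank0 0.4 [359.8 193.7] cen [0.558 0.146] corn [[0.417, 0.095], [0.448, 0.268], [0.685, 0.193], [0.656, 0.038]]
scene rest 0.97 [233.4 228.4] cen [ 0.569 -0.213] corn [[0.547, -0.29], [0.507, -0.153], [0.592, -0.136], [0.626, -0.269]]
scene roller 0.96 [223.5 168.2] cen [ 0.424 -0.193] corn [[0.468, -0.246], [0.341, -0.208], [0.378, -0.136], [0.502, -0.178]]
scene roller 0.82 [227.7 214.4] cen [ 0.562 -0.213] corn [[0.582, -0.281], [0.48, -0.242], [0.541, -0.142], [0.639, -0.185]]
scene roller 0.67 [254.9 274.2] cen [ 0.731 -0.189] corn [[0.726, -0.258], [0.669, -0.146], [0.737, -0.118], [0.789, -0.228]]
```

View pics/c1.png

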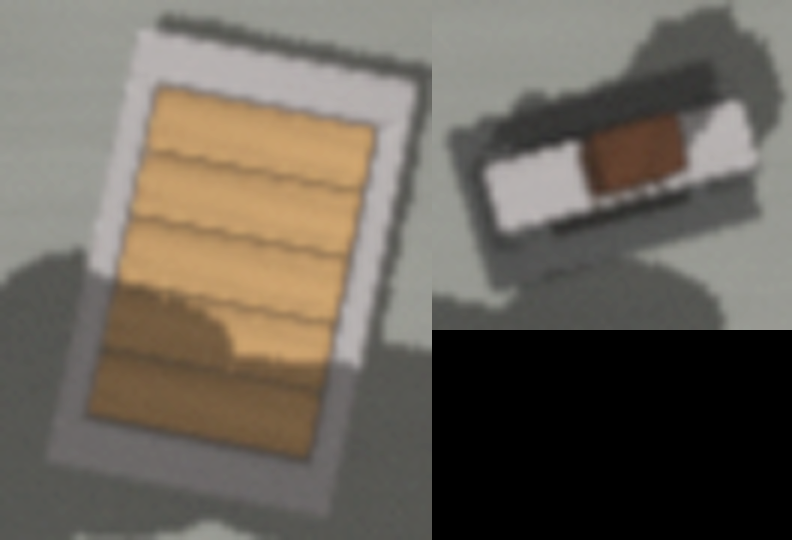

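View pics/c2.png

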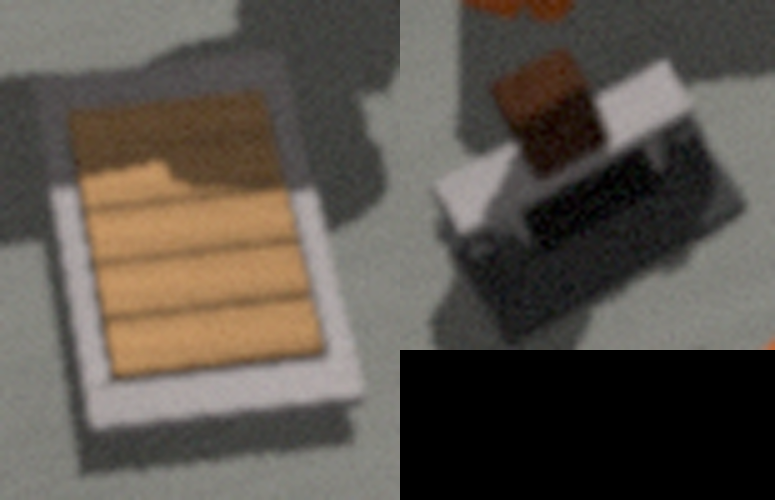

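The crops confirm the choice: an aluminium crossbar with a dark grip sits in a grey rest, at top pixel (396,197), and no orange shows on it. The landing's five planks and frame corners are clear in both views. I'll fit both poses to the corners.

```bash
cat > fit.py <<'E'
from h import *
from scipy.optimize import least_squares
def px(p,s,o): return (np.array(p,float)+.5)/s-.5+np.array(o)
def rect(hx,hy,z): # order FL, FR, NR, NL (left=+y)
    return np.array([[hx,hy,z],[hx,-hy,z],[-hx,-hy,z],[-hx,hy,z]])
def tf(q,P):
    c,s=np.cos(q[2]),np.sin(q[2]); return P@np.array([[c,s,0],[-s,c,0],[0,0,1]])+[q[0],q[1],0]
def fit(obs,q0,free=False):
    f=lambda q: np.concatenate([(proj(n,tf(q,P+([0,0,q[3]] if free else 0)))-u).ravel() for n,P,u in obs])
    r=least_squares(f,q0); print(np.round(r.x,4),"rms",np.sqrt(np.mean(r.fun**2)).round(2),r.fun.round(1)); return r.x
if __name__=="__main__":
    tp=px([(140,30),(420,78),(330,515),(47,460)],6,(240,150))
    sp=px([(93,430),(362,395),(290,55),(35,80)],5,(320,145))
    # in scene view far edge is low; left(+y) is right
    sp=sp[[1,0,3,2]]
    F=rect(.118,.076,0)
    fit([("top",F,tp),("scene",F,sp)],[.54,.147,-.22,.031],True)
    fit([("top",F+[0,0,.031],tp)],[.54,.147,-.22])
    ct=px([(485-432,165),(742-432,100),(757-432,162),(505-432,235)],6,(365,170))
    cs=px([(693-400,100),(462-400,235),(433-400,190),(668-400,60)],5,(195,185))
    gt=px([(583-432,140),(678-432,113),(690-432,165),(597-432,195)],6,(365,170))
    B=rect(.017,.068,.082);G=rect(.015,.022,.146)
    fit([("top",B,ct),("scene",B,cs)],[.51,-.21,.22])
    fit([("top",B,ct)],[.51,-.21,.22])
    fit([("top",G,gt)],[.51,-.21,.22])
E
python3 fit.py
```

```text
[ 0.5415  0.1477 -0.2167  0.0242] rms 0.65 [-0.2 -0.7 -0.5  0.6 -0.6  0.1 -0.7 -0.3  0.6  0.8 -0.5  0.2 -0.3 -0.2
 -1.7 -0.5]
[ 0.5405  0.1455 -0.2086] rms 0.3 [-0.1 -0.7 -0.2  0.3  0.3  0.2 -0.   0.2]
[ 0.5209 -0.2178  0.2551] rms 0.55 [-0.2  0.3 -0.6 -0.6  0.1 -0.4 -0.4 -0.7  0.1  0.6 -0.2 -0.2 -0.2 -1.
 -1.1 -0.5]
[ 0.5198 -0.2187  0.2467] rms 0.32 [ 0.1  0.5 -0.2 -0.1  0.4  0.1 -0.2 -0.5]
[ 0.5187 -0.2156  0.2546] rms 0.68 [ 0.4 -0.7 -1.1 -0.2 -0.2  0.9  0.9 -0.1]
```

```bash
cat >> h.py <<'E'
def to(x,y,z,yaw):
    """cm along tool axes (after the spin) and the spin in deg, to bring TCP to x,y,z with tool y at world yaw (or half turn)"""
    s=observe(); R=np.array(s["eef_rot"]); a=np.arctan2(R[1,1],R[0,1])
    d=(yaw-a+np.pi/2)%np.pi-np.pi/2; a2=a+d
    D=np.array([x,y,z])-s["position"]
    ty=np.array([np.cos(a2),np.sin(a2),0]); tx=np.array([-ty[1],ty[0],0])
    print("spin",np.degrees(-d).round(2),"travel after spin cm",np.round([D@tx*100,D@ty*100,-D[2]*100],2),"tilt",np.round(R[:2,2],4))
E
python3 -c "
from h import *
import bench
print(getattr(bench,'grip_depth',None),[n for n in dir(bench) if 'grip' in n])"
python3 -m inch '{"hand":[1,1,1,1,1,1,1,1],"travel":[[0,0,0],[0,0,0],[0,0,0],[0,0,0],[0,0,0],[0,0,0],[0,0,0],[0,0,0]],"spin":[7,7,7,7,7,7,7,7]}' 40
python3 -c "
from h import *
to(.520,-.218,.23,.25)"
```

```text
0.0187 ['grip_depth']
time: 1.97
position: [0.115, 0.5123, 0.2313]
eef_rot: [[-0.358, 0.934, 0.0], [0.934, 0.358, 0.0], [0.0, 0.0, -1.0]]
contact_force: [-0.3, -0.4, -0.1]
opening: 0.0855
finger_force: 0.0
spin 6.68 travel after spin cm [-80.78  21.18   0.13] tilt [0.     0.0001]
```

```bash
python3 -m inch '{"hand":[1,1,1,1,1,1,1,1],"travel":[[0,0,0],[-3,0.8,0],[-3,0.8,0],[-3,0.8,0],[-3,0.8,0],[-3,0.8,0],[-3,0.8,0],[-3,0.8,0]],"spin":[6.7,0,0,0,0,0,0,0]}' 
python3 -m inch '{"hand":[1,1,1,1,1,1,1,1],"travel":[[-3,0.8,0],[-3,0.8,0],[-3,0.8,0],[-3,0.8,0],[-3,0.8,0],[-3,0.8,0],[-3,0.8,0],[-3,0.8,0]],"spin":[0,0,0,0,0,0,0,0]}' >/dev/null
python3 -m inch '{"hand":[1,1,1,1,1,1,1,1],"travel":[[-3,0.8,0],[-3,0.8,0],[-3,0.8,0],[-3,0.8,0],[-3,0.8,0],[-3,0.8,0],[-3,0.8,0],[-3,0.8,0]],"spin":[0,0,0,0,0,0,0,0]}'
python3 -c "
from h import *
to(.520,-.218,.18,.25)"
```

```text
time: 2.63
position: [0.2226, 0.3219, 0.2314]
eef_rot: [[-0.253, 0.967, 0.0], [0.967, 0.253, 0.0], [0.0, 0.0, -1.0]]
contact_force: [1.4, 0.7, 0.2]
opening: 0.0857
finger_force: 0.0
time: 3.97
position: [0.468, -0.1104, 0.2314]
eef_rot: [[-0.252, 0.968, 0.0], [0.968, 0.252, 0.0], [-0.0, 0.0, -1.0]]
contact_force: [-0.0, 1.0, -0.2]
opening: 0.0856
finger_force: 0.0
spin 0.3 travel after spin cm [-11.71   2.38   5.14] tilt [0.0004 0.    ]
```

```bash
python3 -m inch '{"hand":[1,1,1,1,1,1],"travel":[[-3,0.6,0.5],[-3,0.6,0.5],[-3,0.6,0.5],[-2.7,0.6,0.5],[0,0,0],[0,0,0]],"spin":[0.3,0,0,0,0,0]}' >/dev/null
python3 - <<'E'
from h import *
st();to(.520,-.218,.097,.25)
a=read_camera("top");b=read_camera("scene")
c=np.hstack([cv2.resize(a[150:240,350:440],None,fx=4,fy=4,interpolation=2),cv2.resize(b[160:250,190:280],None,fx=4,fy=4,interpolation=2)])
cv2.imwrite("pics/g.png",c)
E
```

```text
4.47 [ 0.5198 -0.2171  0.2102] [-0.5  0.7  0.1] open 0.0855 ff 0.0 
 [[-0.246, 0.969, -0.002], [0.969, 0.246, 0.001], [0.001, -0.001, -1.0]]
spin -0.09 travel after spin cm [-9.000e-02 -1.000e-02  1.132e+01] tilt [-0.0017  0.0008]
```

View pics/g.png

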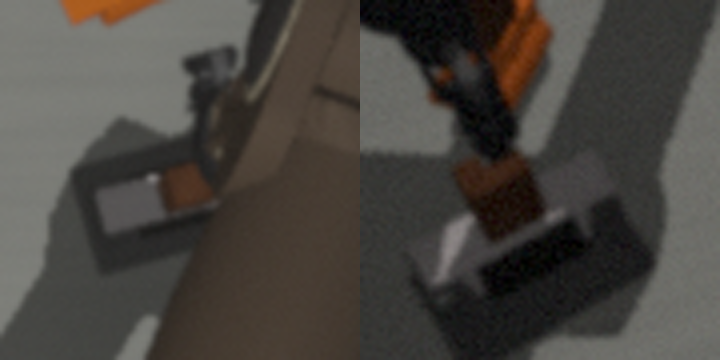

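The gripper is centred over the grip: dark grip at about (188,185) in the left half and the fingers directly over (500,165) in the right. Descending and closing.

```bash
python3 -m inch '{"hand":[1,1,1,1,1,1,1,1],"travel":[[-0.1,0,2],[0,0,2],[0,0,2],[0,0,2],[0,0,1.5],[0,0,1],[0,0,0.8],[0,0,0]],"spin":[0,0,0,0,0,0,0,0]}' 
python3 -m inch '{"hand":[0.6,0.5,0.4,0.35,0.3,0.2,0.1,0],"travel":[[0,0,0],[0,0,0],[0,0,0],[0,0,0],[0,0,0],[0,0,0],[0,0,0],[0,0,0]],"spin":[0,0,0,0,0,0,0,0]}' 70
python3 -m inch '{"hand":[0,0,0,0],"travel":[[0,0,0],[0,0,0],[0,0,0],[0,0,0]],"spin":[0,0,0,0]}' 70
```

```text
time: 5.23
position: [0.5194, -0.2162, 0.0974]
eef_rot: [[-0.249, 0.969, -0.001], [0.969, 0.249, 0.001], [0.001, -0.001, -1.0]]
contact_force: [-0.5, 0.1, -0.7]
opening: 0.0859
finger_force: 0.0
time: 5.9
position: [0.5207, -0.2174, 0.0992]
eef_rot: [[-0.248, 0.969, 0.002], [0.969, 0.248, -0.001], [-0.001, 0.001, -1.0]]
contact_force: [0.6, 1.0, 5.5]
opening: 0.0296
finger_force: 70.5
time: 6.23
position: [0.5207, -0.2174, 0.0992]
eef_rot: [[-0.248, 0.969, 0.002], [0.969, 0.248, -0.001], [-0.001, 0.001, -1.0]]
contact_force: [0.2, 1.0, 5.1]
opening: 0.0292
finger_force: 70.5
```

```bash
python3 -m inch '{"hand":[0,0,0,0,0,0,0,0],"travel":[[0,0,-0.5],[0,0,-1],[0,0,-1.5],[0,0,-2],[0,0,-2],[0,0,-2],[0,0,-2],[0,0,-1]],"spin":[0,0,0,0,0,0,0,0]}' 
python3 -m inch '{"hand":[0,0,0],"travel":[[0,0,0],[0,0,0],[0,0,0]],"spin":[0,0,0]}'
python3 - <<'E'
from h import *
a=read_camera("top");b=read_camera("scene")
cv2.imwrite("pics/l.png",np.hstack([cv2.resize(a[150:240,350:440],None,fx=4,fy=4,interpolation=2),cv2.resize(b[150:240,190:280],None,fx=4,fy=4,interpolation=2)]))
c,s=np.cos(-.211),np.sin(-.211)
for x in(-.105,.09): to(.541+x*c,.147+x*s,.215,-.211)
E
```

```text
time: 6.9
position: [0.5203, -0.2172, 0.2207]
eef_rot: [[-0.248, 0.969, 0.001], [0.969, 0.248, -0.001], [-0.001, 0.001, -1.0]]
contact_force: [0.7, -0.7, -3.8]
opening: 0.0295
finger_force: 69.8
time: 7.15
position: [0.5195, -0.2169, 0.2167]
eef_rot: [[-0.248, 0.969, -0.002], [0.969, 0.248, 0.001], [0.002, -0.002, -1.0]]
contact_force: [-0.7, 1.0, -6.3]
opening: 0.0294
finger_force: 69.8
spin 26.44 travel after spin cm [ 36.03 -16.01   0.16] tilt [-0.0026  0.0011]
spin 26.44 travel after spin cm [36.03  3.49  0.16] tilt [-0.0026  0.0011]
```

View pics/l.png

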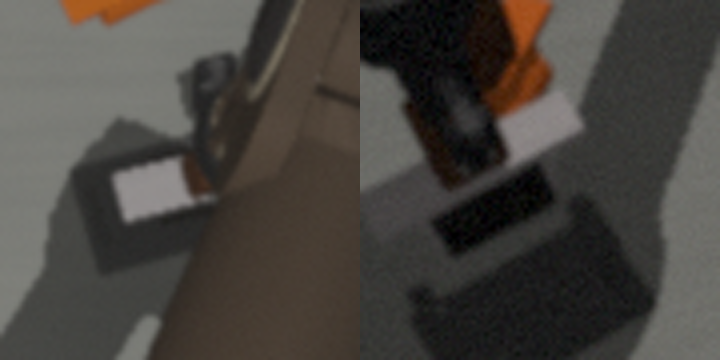

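The roller hangs level, clear of the rest: the drum is visible at (492,210) in the right half, above the posts. Carrying it to the landing.

```bash
python3 -m inch '{"hand":[0,0,0,0,0,0,0,0],"travel":[[0,0,0],[0,0,0],[0,0,0],[0,0,0],[1.5,-0.6,0],[3,-1.1,0],[3,-1.1,0],[3,-1.1,0]],"spin":[6.6,6.6,6.6,6.6,0,0,0,0]}'  >/dev/null
python3 -m inch '{"hand":[0,0,0,0,0,0,0,0],"travel":[[3,-1.1,0],[3,-1.1,0],[3,-1.1,0],[3,-1.1,0],[3,-1.1,0],[3,-1.1,0],[3,-1.1,0],[3,-1.1,0]],"spin":[0,0,0,0,0,0,0,0]}'  >/dev/null
python3 -m inch '{"hand":[0,0,0,0],"travel":[[1,-0.6,0],[0.5,0,0],[0,0,0],[0,0,0]],"spin":[0,0,0,0]}'
cat >> h.py <<'E'
def rel():
    s=observe(); R=np.array(s["eef_rot"]); c,q=np.cos(-.211),np.sin(-.211)
    d=np.array(s["position"][:2])-[.541,.147]
    print("t",round(s["time"],2),"panel xy mm",np.round([(d[0]*c+d[1]*q)*1e3,(-d[0]*q+d[1]*c)*1e3],1),"drum bottom mm",round((s["position"][2]-.0842)*1e3,1),"F",np.round(s["contact_force"],1),"yawerr",round(float(np.degrees(np.arctan2(R[1,1],R[0,1])+.211)),2),"tilt",np.round(R[:2,2],4))
E
python3 - <<'E'
from h import *
rel();c,s=np.cos(-.211),np.sin(-.211);x=-.08
to(.541+x*c,.147+x*s,.15,-.211)
a=read_camera("top");b=read_camera("scene")
cv2.imwrite("pics/p.png",np.hstack([cv2.resize(a[140:260,230:330],None,fx=4,fy=4,interpolation=2),cv2.resize(b[130:250,300:400],None,fx=4,fy=4,interpolation=2)]))
E
```

```text
time: 8.92
position: [0.465, 0.1623, 0.2179]
eef_rot: [[0.208, 0.978, -0.001], [0.978, -0.208, -0.001], [-0.001, -0.0, -1.0]]
contact_force: [0.0, -0.6, -5.0]
opening: 0.029
finger_force: 70.1
t 8.92 panel xy mm [-77.5  -0.9] drum bottom mm 133.7 F [ 0.  -0.6 -5. ] yawerr 0.08 tilt [-0.0006 -0.0008]
spin 0.08 travel after spin cm [ 0.09 -0.25  6.79] tilt [-0.0006 -0.0008]
```

View pics/p.png

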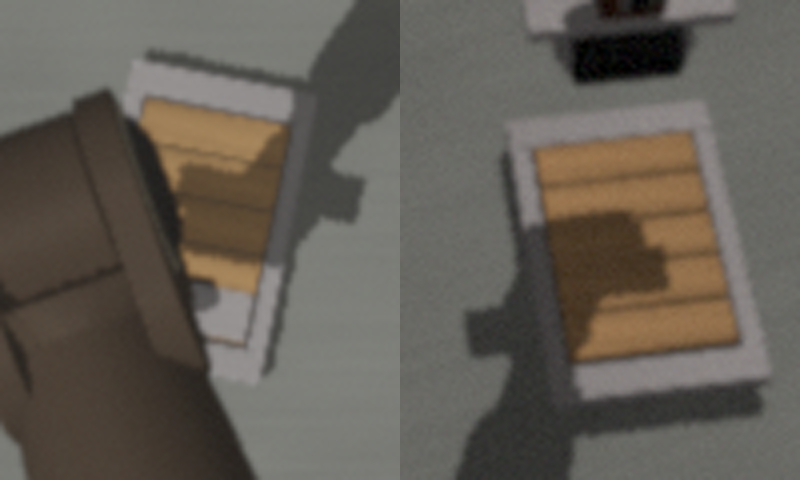

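The drum is lined up over the near plank, parallel to the planks: drum at (630,55) in the right half, frame at (640,250). Going down.

```bash
python3 -m inch '{"hand":[0,0,0,0,0,0,0],"travel":[[0.1,-0.1,1.5],[0,0,2],[0,0,2],[0,0,1.5],[0,0,1],[0,0,0],[0,0,0]],"spin":[0,0,0,0,0,0,0]}' >/dev/null
python3 -c "
from h import *
rel()"
python3 -m inch '{"hand":[0,0,0,0,0],"travel":[[0,0,0.2],[0,0,0.2],[0,0,0.2],[0,0,0.2],[0,0,0.1]],"spin":[0,0,0,0,0]}' >/dev/null
python3 -c "
from h import *
rel()"
```

```text
t 9.6 panel xy mm [-78.3  -0.2] drum bottom mm 54.1 F [ 0.1  0.8 -4.2] yawerr -0.02 tilt [-0.0006 -0.0003]
t 10.02 panel xy mm [-78.4   0.6] drum bottom mm 45.1 F [-0.6 -0.1 -4.8] yawerr 0.04 tilt [0.0002 0.0001]
```

```bash
cat > r.sh <<'E'
python3 -c "
from h import *
rel()"
E
python3 -m inch '{"hand":[0,0,0,0],"travel":[[0,0,0.1],[0,0,0.1],[0,0,0.1],[0,0,0]],"spin":[0,0,0,0]}' >/dev/null; sh r.sh
python3 -m inch '{"hand":[0,0,0],"travel":[[0,0,0.1],[0,0,0.1],[0,0,0]],"spin":[0,0,0]}' >/dev/null; sh r.sh
python3 -m inch '{"hand":[0,0],"travel":[[0,0,0.1],[0,0,0]],"spin":[0,0]}' >/dev/null; sh r.sh
```

```text
t 10.35 panel xy mm [-78.5   0.5] drum bottom mm 41.9 F [-0.6  0.4 -4.9] yawerr 0.04 tilt [-0.0003 -0.0001]
t 10.6 panel xy mm [-78.5   0.5] drum bottom mm 39.9 F [-0.3  0.1 -5. ] yawerr 0.04 tilt [-0.0002 -0.0001]
t 10.77 panel xy mm [-78.4   0.5] drum bottom mm 38.9 F [-1.1 -0.4 -5.8] yawerr 0.04 tilt [-0.0002 -0.0001]
```

```bash
for i in 1 ; do
python3 -m inch '{"hand":[0,0,0],"travel":[[0,0,0.1],[0,0,0.1],[0,0,0]],"spin":[0,0,0]}' >/dev/null; sh r.sh
python3 -m inch '{"hand":[0,0],"travel":[[0,0,0.1],[0,0,0]],"spin":[0,0]}' >/dev/null; sh r.sh
python3 -m inch '{"hand":[0,0],"travel":[[0,0,0.1],[0,0,0]],"spin":[0,0]}' >/dev/null; sh r.sh
done
```

```text
t 11.02 panel xy mm [-78.5   0.5] drum bottom mm 36.8 F [-0.3 -0.3 -5. ] yawerr 0.04 tilt [-0.0003 -0.0001]
t 11.18 panel xy mm [-78.4   0.5] drum bottom mm 35.9 F [ 0.9 -0.  -4.6] yawerr 0.04 tilt [-0.0002 -0.0001]
t 11.35 panel xy mm [-78.4   0.5] drum bottom mm 34.9 F [ 0.2  0.2 -4.7] yawerr 0.04 tilt [-0.0002 -0.    ]
```

```bash
python3 -m inch '{"hand":[0,0,0],"travel":[[0,0,0.1],[0,0,0.1],[0,0,0]],"spin":[0,0,0]}' >/dev/null; sh r.sh
python3 -m inch '{"hand":[0,0],"travel":[[0,0,0.1],[0,0,0]],"spin":[0,0]}' >/dev/null; sh r.sh
python3 -m inch '{"hand":[0,0],"travel":[[0,0,0.1],[0,0,0]],"spin":[0,0]}' >/dev/null; sh r.sh
python3 -m inch '{"hand":[0,0],"travel":[[0,0,0.1],[0,0,0]],"spin":[0,0]}' >/dev/null; sh r.sh
```

```text
t 11.6 panel xy mm [-78.5   0.5] drum bottom mm 32.8 F [ 0.9  0.1 -5.2] yawerr 0.04 tilt [-0.0003 -0.0001]
t 11.77 panel xy mm [-78.5   0.5] drum bottom mm 31.9 F [-0.6 -0.1 -5. ] yawerr 0.04 tilt [-0.0002 -0.0001]
t 11.93 panel xy mm [-78.5   0.5] drum bottom mm 30.9 F [-0.   0.3 -5.2] yawerr 0.04 tilt [-0.0002 -0.0001]
t 12.1 panel xy mm [-78.    0.6] drum bottom mm 30.5 F [-0.7  0.1 -0.9] yawerr 0.03 tilt [0.001 0.   ]
```

```bash
python3 -m inch '{"hand":[0,0,0,0],"travel":[[0,0.05,0.1],[0,0.1,0.05],[0,0.1,0.05],[0,0.1,0]],"spin":[0,0,0,0]}' >/dev/null; sh r.sh
python3 -m inch '{"hand":[0,0,0,0],"travel":[[0,0.1,0.05],[0,0.1,0.05],[0,0.1,0],[0,0.1,0]],"spin":[0,0,0,0]}' >/dev/null; sh r.sh
```

```text
t 12.43 panel xy mm [-73.9   0.7] drum bottom mm 29.4 F [-0.8 -2.1  4.4] yawerr 0.03 tilt [0.0028 0.    ]
t 12.77 panel xy mm [-70.1   0.6] drum bottom mm 28.2 F [-1.3 -1.9  5.2] yawerr 0.03 tilt [0.0022 0.0001]
```

```bash
python3 -m inch '{"hand":[0,0,0,0,0,0],"travel":[[0,-0.1,0.05],[0,-0.15,0.05],[0,-0.15,0.05],[0,-0.15,0.05],[0,-0.15,0.05],[0,0,0]],"spin":[0,0,0,0,0,0]}' >/dev/null; sh r.sh
python3 -m inch '{"hand":[0,0,0,0],"travel":[[0,0.1,0.05],[0,0.1,0],[0,0.1,0],[0,0.1,0]],"spin":[0,0,0,0]}' >/dev/null; sh r.sh
```

```text
t 13.27 panel xy mm [-76.2   0.8] drum bottom mm 27.0 F [-0.8 -3.3 12.7] yawerr 0.02 tilt [0.005 0.   ]
t 13.6 panel xy mm [-71.9   0.8] drum bottom mm 27.0 F [-1.9 -3.9 16.7] yawerr 0.02 tilt [0.0057 0.    ]
```

```bash
python3 -m inch '{"hand":[0,0,0,0,0],"travel":[[0,0.1,-0.05],[0,0.12,0],[0,0.12,0],[0,0.12,0],[0,0.12,0]],"spin":[0,0,0,0,0]}' >/dev/null; sh r.sh
python3 -m inch '{"hand":[0,0,0,0,0],"travel":[[0,0.12,0],[0,0.12,0],[0,0.12,0],[0,0.12,0],[0,0.12,0]],"spin":[0,0,0,0,0]}' >/dev/null; sh r.sh
python3 -m inch '{"hand":[0,0,0,0,0],"travel":[[0,0.12,0],[0,0.12,0],[0,0.12,0],[0,0.12,0],[0,0.12,0]],"spin":[0,0,0,0,0]}' >/dev/null; sh r.sh
```

```text
t 14.02 panel xy mm [-66.5   0.7] drum bottom mm 27.0 F [-2.  -2.4 15. ] yawerr 0.02 tilt [0.0045 0.    ]
t 14.43 panel xy mm [-62.4   0.7] drum bottom mm 27.0 F [-7.6 -1.7 18.2] yawerr 0.05 tilt [0.0009 0.0012]
t 14.85 panel xy mm [-54.8   0.7] drum bottom mm 27.0 F [-1.  -2.5 13.7] yawerr 0.03 tilt [0.004  0.0001]
```

```bash
python3 -m inch '{"hand":[0,0,0,0,0,0,0,0],"travel":[[0,0.12,0],[0,0.12,0],[0,0.12,0],[0,0.12,0],[0,0.12,0],[0,0.12,0],[0,0.12,0],[0,0.12,0]],"spin":[0,0,0,0,0,0,0,0]}' >/dev/null; sh r.sh
python3 -m inch '{"hand":[0,0,0,0,0,0,0,0],"travel":[[0,0.12,0],[0,0.12,0],[0,0.12,0],[0,0.12,0],[0,0.12,0],[0,0.12,0],[0,0.12,0],[0,0.12,0]],"spin":[0,0,0,0,0,0,0,0]}' >/dev/null; sh r.sh
python3 -m inch '{"hand":[0,0,0,0,0,0,0,0],"travel":[[0,0.12,0],[0,0.12,0],[0,0.12,0],[0,0.12,0],[0,0.12,0],[0,0.12,0],[0,0.12,0],[0,0.12,0]],"spin":[0,0,0,0,0,0,0,0]}' >/dev/null; sh r.sh
```

```text
t 15.52 panel xy mm [-44.8   0.7] drum bottom mm 27.1 F [-1.7 -3.  13.3] yawerr 0.03 tilt [ 0.0047 -0.0003]
t 16.18 panel xy mm [-35.2   0.6] drum bottom mm 27.1 F [-1.3 -2.7 13.4] yawerr 0.03 tilt [ 0.0047 -0.0004]
t 16.85 panel xy mm [-27.5   0.5] drum bottom mm 27.1 F [-7.  -2.8 17.8] yawerr 0.05 tilt [0.0011 0.0008]
```

Pressure is steady at about 19 N and the planks go down flush. Continuing.

```bash
python3 -m inch '{"hand":[0,0,0,0,0,0,0,0],"travel":[[0,0.12,0],[0,0.12,0],[0,0.12,0],[0,0.12,0],[0,0.12,0],[0,0.12,0],[0,0.12,0],[0,0.12,0]],"spin":[0,0,0,0,0,0,0,0]}' >/dev/null; sh r.sh
python3 -m inch '{"hand":[0,0,0,0,0,0,0,0],"travel":[[0,0.12,0],[0,0.12,0],[0,0.12,0],[0,0.12,0],[0,0.12,0],[0,0.12,0],[0,0.12,0],[0,0.12,0]],"spin":[0,0,0,0,0,0,0,0]}' >/dev/null; sh r.sh
python3 -m inch '{"hand":[0,0,0,0,0,0,0,0],"travel":[[0,0.12,0],[0,0.12,0],[0,0.12,0],[0,0.12,0],[0,0.12,0],[0,0.12,0],[0,0.12,0],[0,0.12,0]],"spin":[0,0,0,0,0,0,0,0]}' >/dev/null; sh r.sh
python3 -m inch '{"hand":[0,0,0,0,0,0,0,0],"travel":[[0,0.12,0],[0,0.12,0],[0,0.12,0],[0,0.12,0],[0,0.12,0],[0,0.12,0],[0,0.12,0],[0,0.12,0]],"spin":[0,0,0,0,0,0,0,0]}' >/dev/null; sh r.sh
python3 -m inch '{"hand":[0,0,0,0,0,0,0,0],"travel":[[0,0.12,0],[0,0.12,0],[0,0.12,0],[0,0.12,0],[0,0.12,0],[0,0.12,0],[0,0.12,0],[0,0.12,0]],"spin":[0,0,0,0,0,0,0,0]}' >/dev/null; sh r.sh
```

```text
t 17.52 panel xy mm [-16.2   0.6] drum bottom mm 27.0 F [-1.7 -4.2 12.4] yawerr 0.03 tilt [ 0.0044 -0.0004]
t 18.18 panel xy mm [-6.4  0.5] drum bottom mm 27.0 F [-0.9 -4.  13. ] yawerr 0.03 tilt [ 0.0046 -0.0005]
t 18.85 panel xy mm [3.1 0.5] drum bottom mm 27.1 F [-0.8 -3.5 12.9] yawerr 0.03 tilt [ 0.0046 -0.0007]
t 19.52 panel xy mm [10.9  0.4] drum bottom mm 27.1 F [-5.5 -2.9 17.3] yawerr 0.04 tilt [0.0012 0.0004]
t 20.18 panel xy mm [22.3  0.4] drum bottom mm 27.1 F [-1.4 -4.6 12.7] yawerr 0.03 tilt [ 0.0045 -0.0008]
```

```bash
python3 -m inch '{"hand":[0,0,0,0,0,0,0,0],"travel":[[0,0.12,0],[0,0.12,0],[0,0.12,0],[0,0.12,0],[0,0.12,0],[0,0.12,0],[0,0.12,0],[0,0.12,0]],"spin":[0,0,0,0,0,0,0,0]}' >/dev/null; sh r.sh
python3 -m inch '{"hand":[0,0,0,0,0,0,0,0],"travel":[[0,0.12,0],[0,0.12,0],[0,0.12,0],[0,0.12,0],[0,0.12,0],[0,0.12,0],[0,0.12,0],[0,0.12,0]],"spin":[0,0,0,0,0,0,0,0]}' >/dev/null; sh r.sh
python3 -m inch '{"hand":[0,0,0,0,0,0,0,0],"travel":[[0,0.12,0],[0,0.12,0],[0,0.12,0],[0,0.12,0],[0,0.12,0],[0,0.12,0],[0,0.12,0],[0,0.12,0]],"spin":[0,0,0,0,0,0,0,0]}' >/dev/null; sh r.sh
python3 -m inch '{"hand":[0,0,0,0,0,0,0,0],"travel":[[0,0.12,0],[0,0.12,0],[0,0.12,0],[0,0.12,0],[0,0.12,0],[0,0.12,0],[0,0.12,0],[0,0.12,0]],"spin":[0,0,0,0,0,0,0,0]}' >/dev/null; sh r.sh
python3 -m inch '{"hand":[0,0,0,0,0,0,0,0],"travel":[[0,0.12,0],[0,0.12,0],[0,0.12,0],[0,0.12,0],[0,0.12,0],[0,0.12,0],[0,0.12,0],[0,0.12,0]],"spin":[0,0,0,0,0,0,0,0]}' >/dev/null; sh r.sh
python3 -m inch '{"hand":[0,0,0,0,0,0,0,0],"travel":[[0,0.12,0],[0,0.12,0],[0,0.12,0],[0,0.12,0],[0,0.12,0],[0,0.12,0],[0,0.12,0],[0,0.12,0]],"spin":[0,0,0,0,0,0,0,0]}' >/dev/null; sh r.sh
```

```text
t 20.85 panel xy mm [31.9  0.4] drum bottom mm 27.1 F [-1.2 -4.7 11.8] yawerr 0.03 tilt [ 0.0046 -0.0009]
t 21.52 panel xy mm [41.5  0.3] drum bottom mm 27.1 F [-1.4 -3.3 12.2] yawerr 0.03 tilt [ 0.0045 -0.001 ]
t 22.18 panel xy mm [50.1  0.3] drum bottom mm 27.1 F [-3.2 -3.4 14.3] yawerr 0.03 tilt [ 0.0026 -0.0004]
t 22.85 panel xy mm [60.7  0.3] drum bottom mm 27.1 F [-1.9 -3.3 10.5] yawerr 0.02 tilt [ 0.0044 -0.001 ]
t 23.52 panel xy mm [70.3  0.3] drum bottom mm 27.1 F [-2.  -4.1 11.6] yawerr 0.02 tilt [ 0.0045 -0.0011]
t 24.18 panel xy mm [79.9  0.2] drum bottom mm 27.1 F [-0.3 -4.3 12.5] yawerr 0.02 tilt [ 0.0044 -0.0012]
```

All five planks read the same flush height of 27.1 mm. Lifting and returning to the rest.

```bash
python3 -m inch '{"hand":[0,0,0,0,0,0,0,0],"travel":[[0,0,-0.5],[0,0,-1],[0,0,-2],[0,0,-2],[0,0,-2],[0,0,-2],[0,0,-1.5],[0,0,0]],"spin":[0,0,0,0,0,0,0,0]}' >/dev/null; sh r.sh
python3 -m inch '{"hand":[0,0,0,0,0],"travel":[[0,0,0],[0,0,0],[0,0,0],[0,0,0],[0,0,0]],"spin":[-6.6,-6.6,-6.6,-6.6,0]}' >/dev/null
python3 - <<'E'
from h import *
st();to(.5207,-.2174,.217,.250)
E
```

```text
t 24.85 panel xy mm [79.1  1.3] drum bottom mm 137.8 F [ 1.2 -0.1 -4.1] yawerr 0.05 tilt [0.0039 0.0014]
25.27 [0.6171 0.1313 0.217 ] [ 0.4  0.3 -4.7] open 0.0292 ff 70.36613702774048 
 [[-0.251, 0.968, -0.003], [0.968, 0.251, -0.0], [0.0, -0.003, -1.0]]
spin 0.2 travel after spin cm [-31.4  -17.97  -0.  ] tilt [-0.0028 -0.0003]
```

```bash
python3 -m inch '{"hand":[0,0,0,0,0,0,0,0],"travel":[[-1.4,-1,0],[-2.5,-1.5,0],[-2.5,-1.5,0],[-2.5,-1.5,0],[-2.5,-1.5,0],[-2.5,-1.5,0],[-2.5,-1.5,0],[-2.5,-1.5,0]],"spin":[0,0,0,0,0,0,0,0]}' >/dev/null
python3 -m inch '{"hand":[0,0,0,0,0,0,0,0],"travel":[[-2.5,-1.5,0],[-2.5,-1.5,0],[-2.5,-1.5,0],[-2.5,-1.5,0],[-2.5,-0.5,0],[0,0,0],[0,0,0],[0,0,0]],"spin":[0,0,0,0,0,0,0,0]}' >/dev/null
python3 - <<'E'
from h import *
st();to(.5207,-.2174,.15,.250)
b=read_camera("scene");a=read_camera("top")
cv2.imwrite("pics/q.png",np.hstack([cv2.resize(a[150:240,350:440],None,fx=4,fy=4,interpolation=2),cv2.resize(b[150:240,190:280],None,fx=4,fy=4,interpolation=2)]))
E
```

```text
26.6 [ 0.5208 -0.2172  0.2179] [ 0.3  0.  -5.2] open 0.0295 ff 70.80553650856018 
 [[-0.246, 0.969, -0.001], [0.969, 0.246, 0.001], [0.001, -0.001, -1.0]]
spin -0.1 travel after spin cm [-0.01 -0.01  6.79] tilt [-0.0013  0.0012]
```

View pics/q.png

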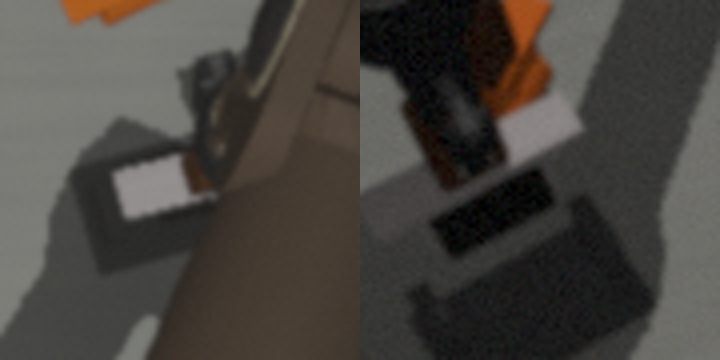

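The picture matches the one taken just after lifting (crossbar at (160,190), drum at (492,210)), so the roller has not slipped in the grip. Lowering.

```bash
python3 -m inch '{"hand":[0,0,0,0,0,0,0,0],"travel":[[0,0,1],[0,0,2],[0,0,2],[0,0,2],[0,0,2],[0,0,1.5],[0,0,0.9],[0,0,0]],"spin":[0,0,0,0,0,0,0,0]}' >/dev/null; python3 -c "from h import *; st()"
python3 -m inch '{"hand":[0,0,0],"travel":[[0,0,0.1],[0,0,0.1],[0,0,0]],"spin":[0,0,0]}' >/dev/null; python3 -c "from h import *; st()"
python3 -m inch '{"hand":[0,0,0],"travel":[[0,0,0.1],[0,0,0.1],[0,0,0]],"spin":[0,0,0]}' >/dev/null; python3 -c "from h import *; st()"
```

```text
27.37 [ 0.5198 -0.2163  0.1021] [-0.6  0.  -5.1] open 0.0294 ff 70.4904556274414 
 [[-0.249, 0.969, -0.004], [0.969, 0.249, 0.002], [0.003, -0.003, -1.0]]
27.62 [ 0.5218 -0.2178  0.1038] [ 0.2 -0.  -4.7] open 0.0293 ff 70.53495526313782 
 [[-0.248, 0.969, 0.002], [0.969, 0.248, -0.001], [-0.001, 0.001, -1.0]]
27.87 [ 0.5212 -0.2177  0.101 ] [ 0.1 -0.2 -5.5] open 0.0293 ff 70.55543303489685 
 [[-0.248, 0.969, 0.0], [0.969, 0.248, -0.0], [-0.0, 0.0, -1.0]]
```

```bash
python3 -m inch '{"hand":[0,0,0],"travel":[[0,0,0.1],[0,0,0.05],[0,0,0]],"spin":[0,0,0]}' >/dev/null; python3 -c "from h import *; st()"
python3 -m inch '{"hand":[0,0],"travel":[[0,0,0.05],[0,0,0]],"spin":[0,0]}' >/dev/null; python3 -c "from h import *; st()"
```

```text
28.12 [ 0.5212 -0.2177  0.0993] [ 1.2 -0.7 -4. ] open 0.0291 ff 70.90123414993286 
 [[-0.248, 0.969, 0.0], [0.969, 0.248, -0.0], [-0.0, 0.0, -1.0]]
28.28 [ 0.5212 -0.2177  0.0992] [-0.4 -1.4 -1.1] open 0.0289 ff 71.46673321723938 
 [[-0.248, 0.969, 0.0], [0.969, 0.248, -0.0], [-0.0, 0.0, -1.0]]
```

```bash
python3 -m inch '{"hand":[0,0,0.4,0.5,0.6,0.8,1,1],"travel":[[0,0,0.05],[0,0,0],[0,0,0],[0,0,0],[0,0,0],[0,0,0],[0,0,0],[0,0,0]],"spin":[0,0,0,0,0,0,0,0]}' 20
python3 -m inch '{"hand":[1,1,1,1,1,1,1,1],"travel":[[0,0,0],[0,0,0],[0,0,-0.5],[0,0,-1],[0,0,-2],[0,0,-3],[0,0,-3],[0,0,-3]],"spin":[0,0,0,0,0,0,0,0]}' 
python3 -m inch '{"hand":[1,1,1,1,1,1,1,1],"travel":[[2,-2,0],[2,-3,0],[2,-3,0],[2,-3,0],[2,-3,0],[2,-3,0],[0,0,0],[0,0,0]],"spin":[0,0,0,0,0,0,0,0]}'
python3 - <<'E'
from h import *
a=read_camera("top");b=read_camera("scene")
cv2.imwrite("pics/e.png",np.vstack([np.hstack([cv2.resize(a[150:240,350:440],None,fx=3,fy=3,interpolation=2),cv2.resize(b[170:260,190:280],None,fx=3,fy=3,interpolation=2)]),
np.hstack([cv2.resize(a[150:240,235:325],None,fx=3,fy=3,interpolation=2),cv2.resize(b[150:240,315:405],None,fx=3,fy=3,interpolation=2)])]))
E
```

```text
time: 28.95
position: [0.5212, -0.2176, 0.0982]
eef_rot: [[-0.248, 0.969, -0.0], [0.969, 0.248, 0.0], [0.0, -0.0, -1.0]]
contact_force: [-0.1, 0.5, -0.3]
opening: 0.0841
finger_force: 0.0
time: 29.62
position: [0.5209, -0.2175, 0.2256]
eef_rot: [[-0.248, 0.969, 0.001], [0.969, 0.248, -0.0], [-0.0, 0.0, -1.0]]
contact_force: [0.9, -1.0, -0.2]
opening: 0.0856
finger_force: 0.0
time: 30.28
position: [0.3259, -0.1432, 0.2249]
eef_rot: [[-0.248, 0.969, 0.003], [0.969, 0.248, -0.001], [-0.002, 0.003, -1.0]]
contact_force: [-0.2, -1.3, -0.1]
opening: 0.0851
finger_force: 0.0
```

View pics/e.png

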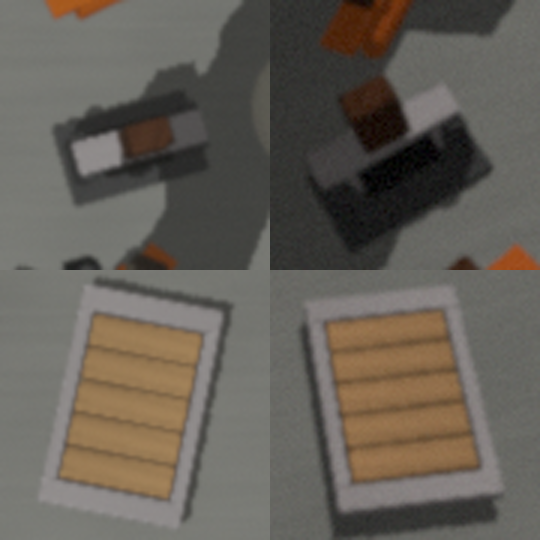

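The roller stands upright on both posts, crossbar at (140,140) in the crop, as it was at the start. The planks look even with the frame, and the gripper is open and clear at z 0.225. Handing in.

```bash
python3 -c "
from bench import *
print(hand_in())"
```

```text
the job is handed in; nothing more can be done
None
```

I rolled all five planks down flush at about 15–23 N and set the roller back upright in its rest, released. The job was handed in at about 30 s of the 66 s allowed; the hand-in returned no verdict.

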